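# Clear the reader's pin, fit its cover over it and hold the cover down

## Robot

A 6-joint arm with a two-finger parallel gripper is mounted at the origin on a cart in front of the work surface, level with it; the furniture and walls round the work are solid. World frame = base frame: x ahead of the robot, y to its left, z up, the work surface at z = 0. Lengths are in m, angles in degrees, forces in N, time in s.
With the tool pointing down it reaches from about 0.375 to 0.9 m from the base axis. Payload 3.1 kg.
Tool frame: the origin (TCP) lies on the centre line of the jaws, within the pads' length; the fingertips stand 17 mm ahead of it and the grasp point (between the pads) lies 2 mm behind it; z points along the fingers, y is the line along which they close (so a half turn about z gives the same grasp; the last joint's range is limited). The gripper opens to 87 mm and grips with 3 to 60 N. Pads are 19 mm wide; open, the fingers measure 117 mm over their backs; the gripper's body (75 mm by 190 mm) begins 51 mm behind the grasp point.
Start: joints at [-87.118, 30.224, 82.088, -0, 67.689, -10.227], TCP at [0.142, -0.609, 0.206] pointing down, gripper open.
Joint ranges: [-176.69, 176.69], [-43.24, 126.21], [12.49, 139.97], [-82, 262], [0, 151.66], [-163.58, 163.58]. Speed limits (degrees/s): [159.86, 159.86, 180, 180, 180, 180].

## Interface

Orientations are given as [roll, pitch, yaw] about the fixed x, y, z axes, in that order (R = Rz(yaw) Ry(pitch) Rx(roll)).
In Python, from rig import manip gives the robot as it stands. The module is installed in compiled form; this text tells all that it offers. Calls block until the motion is done:
- manip.move_pose(position, orientation): joint-space move of the TCP to a pose.
- manip.line_to(position, rate=0.15, attitude=None): straight line of the TCP; attitude=None keeps the orientation; rate is the mean speed in m/s.
- manip.set_joints(angles): joint-space move.
- manip.release() and manip.grasp(squeeze=None): open the fingers fully, or close them until they stop; squeeze is the grip in N (None keeps the last).
- manip.pause(seconds).
- manip.inverse_kinematics(position, orientation): joint angles nearest the present ones, or None.
- manip.observe(): the state.
- manip.read_camera(name): name is "side" or "top"; returns a dict with "frame" (420x560x3 uint8, blue, green, red), "K" (3x3 intrinsics, pixels), "world_from_camera" (4x4, takes a point from camera to world coordinates). Camera axes: x right, y down, z forward; pixel columns grow to the right and rows downward; lengths in m; the calibration is good to about 2 mm. A picture is of the moment at which its call begins. There is no depth.
A pose or a line that the arm cannot do raises manip.MotionError and nothing moves.
- manip.sign_off(): hands the job in; it is judged then, once.
The state is a dict: "t": time; "joint_positions": joint angles; "joint_velocities": joint speeds; "effort": joint torques, N m; "tool_pos": TCP position; "orientation": TCP orientation; "contact_force": force on the tool from outside, world axes, zero at the start; "torque": the same for the moment, N m; "gripper_width": finger opening in m; "grasp_force": force on a finger pad.
Only numpy, scipy, OpenCV 4.12 (cv2) and the standard library are available. Lean on these libraries where they do the work, as an engineer would, in place of code of your own. Each camera call takes 0.05 s, during which the arm holds its last target. There are 200 camera calls.

## Task

The dust cap stands over the locating pin of the low reader block: lift it off and hang it by its handle on the hook stand, letting it hang free. Then take the flat cover by its bar grip, lay it square with the block on the pin, which it now hides, slide it along the slot until it drops over the pin, and press it down against the springs until it lies fully home on the block. Finish while still holding the cover pressed down there; leave the tin, the white lid and the weighing boats alone.

Things in the scene. Friction and masses are not known exactly. Their poses are not given: they have to be found in the camera images.
- reader: Reader: a low grey block fixed to the bench, 130 (its x) x 110 (y) x 30 mm high, with round keys on its -x end. Origin: centre of its underside; z up. In the middle of its top is a black sprung seat plate, 84 (x) x 74 (y) mm, standing 6 mm proud of the block, with a slot along x, 42 x 18 mm, centred on the block. The locating pin stands out of the slot.
- reader_top (a point): Middle of the block's top face, 30 mm above the bench, in the slot's middle; axes as the reader's. The rigid upright pin, 12 mm diameter with its top 4 mm coned to 6 mm, has its tip 18 mm above this point. It stands on the slot's middle line (y = 0), up to 12 mm either way along x from here: where is not reported; find it by eye or feel. Off the pin, the cover rests on its tip.
- seat (a joint): Seat plate of the reader: how far it is pressed down, 0 (raised, 6 mm proud) to 0.006 m (flush with the block's top). Its spring starts to give at 6 N and needs about 9.6 N all the way down (the cover's own weight gives 2.5 N of it).
- cap_mid (a point): Dust cap: loose upside-down metal cup, 48 mm diameter, 60 high, 90 g, inner diameter 40; starts on the seat plate over the pin, rim 36 mm above the bench. This point: on its axis, 30 mm above the rim; z up, +y towards its D handle of 8 mm bar, in the plane x = 0. The handle's opening spans y = 24 to 54 mm and z = -16 to +20 mm from this point.
- cap_handle (a point): Middle of the upper bar of the cap's handle, 39 mm out along the cap's +y and 24 mm above cap_mid. This bar runs along y.
- cover_grip (a point): Cover: loose flat metal plate, 100 (x) x 90 (y) x 24 mm thick, 250 g, starting flat on the bench, with a black bar grip on top, 56 (x) x 22 (y) mm and 36 high (its top 60 mm above the plate's underside). This point is in the grip, 44 mm above the underside; x along the grip, z up. Either way round will do.
- cover_socket (a point): Middle of the cover's underside; axes as the cover's. Here is the mouth of its blind round socket, 16 mm diameter, 21 mm deep.
- hook_stand: Hook stand, fixed to the bench: round foot of 90 mm diameter, post of 16 mm diameter and 166 mm high. Origin: centre of the foot's underside. From the post a level round bar of 9 mm diameter runs 78 mm towards the stand's -x (axis 150 mm above the bench), then turns up; its tip is at x = -89 mm, 163 mm up (topmost 168).
- hook_bar (a point): Point on the axis of the hook's level bar, 50 mm out from the post's axis; axes as the stand's.
- hook_tip (a point): Centre of the hook's upturned end.
- tin_1: Bystander: closed metal tin, 66 mm diameter, 42 mm high, behind the work. Origin at its underside.
- white_lid: Bystander: white jar lid, 59 mm diameter, 12 mm high, near left on the bench.
- weigh_boats: Bystander: small stack of white weighing boats, 62 x 62 x 18 mm, left of the reader.

How it is judged:
By the outcome, as a careful person would: the job done as asked, in the order asked, and still so for the second after the job is handed in, while the arm keeps its last pose, push and grip.
It also fails if it takes over 61 s, if anything falls off the work surface, if the arm or the gripper's body presses on something with over 40 N, if the wrist force passes 120 N, or if a joint passes its speed limit or range.

## Working session

There is one attempt and no reset: what is moved stays moved. The work goes in short steps, each a Python script; the robot and the scene stay as the last script left them, time stands still between calls to the robot, and variables do not carry over. Pictures are saved under pics/ and viewed, at most 10 in all, crops included, and the job is handed in when it is done.

```bash
mkdir -p pics
python3 - <<'E'
from rig import manip
import cv2,numpy as np,pickle
d={}
for n in("top","side"):
    c=manip.read_camera(n); d[n]=c; cv2.imwrite(f"pics/{n}0.png",c["frame"]); print(n,c["K"].tolist(),np.round(c["world_from_camera"],4).tolist())
pickle.dump(d,open("cam0.pkl","wb"))
print(manip.observe())
E
```

```text
top [[439.01590881948084, 0.0, 270.5985408301053], [0.0, 439.01590881948084, 205.12849740301644], [0.0, 0.0, 1.0]] [[0.0212, -0.995, 0.098, 0.448], [-0.9998, -0.0214, -0.0007, -0.0227], [0.0028, -0.0979, -0.9952, 1.1152], [0.0, 0.0, 0.0, 1.0]]
side [[440.7503551293975, 0.0, 285.9153114490028], [0.0, 440.7503551293975, 210.4594259417459], [0.0, 0.0, 1.0]] [[-0.8681, -0.3156, 0.3831, 0.1387], [-0.4962, 0.5315, -0.6865, 0.6992], [0.013, -0.786, -0.6181, 0.7641], [0.0, 0.0, 0.0, 1.0]]
{'t': 0.1, 'joint_positions': array([-8.71184689e+01,  3.02713506e+01,  8.21485132e+01, -3.84800672e-04,
        6.76897431e+01, -1.02271509e+01]), 'joint_velocities': array([-0.06366043, -0.01949167, -0.01463348, -0.03193592,  0.02310897,
        0.02836448]), 'effort': array([-1.48937743e-04, -4.40984166e+01, -1.77150893e+01,  6.34233607e-02,
        5.33884973e-02, -5.77131959e-05]), 'tool_pos': array([ 0.1417426 , -0.60801206,  0.20529702]), 'orientation': array([-1.79892071e+02, -1.91107594e-02,  1.31088104e+01]), 'contact_force': array([ 1.11318271, -1.20020841, -0.64185069]), 'torque': array([ 0.01998153, -0.01639196, -0.000877  ]), 'grasp_force': 0.0, 'gripper_width': 0.08722615322546964}
```

View pics/top0.png

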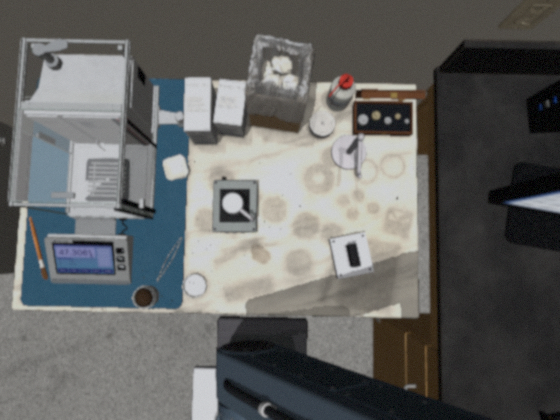

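View pics/side0.png

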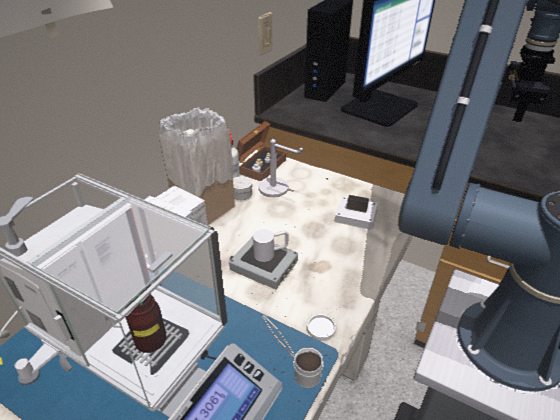

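Top view: reader at about (236,206) with the cap at (232,203) and its handle towards (250,217). Hook stand at (348,152), cover at (352,255), tin at (321,124). The side view shows the cap at (263,246), hook at (272,180) and cover at (356,210). I'll zoom in next.

Run:
```python
import cv2,numpy as np,pickle
d=pickle.load(open("cam0.pkl","rb"))
def crop(n,u,v,w=64,h=None):
    h=h or 48
    return cv2.resize(d[n]["frame"][v-h//1//2*1:v+h//2, u-w//2:u+w//2],(400,300),interpolation=cv2.INTER_CUBIC)
a=np.vstack([np.hstack([crop("top",236,204,80,60),crop("top",350,150,80,60)]),np.hstack([crop("top",352,254,80,60),crop("side",264,256,80,60)])])
cv2.imwrite("pics/m1.png",a)
b=np.hstack([crop("side",280,166,80,60),crop("side",356,208,80,60)])
cv2.imwrite("pics/m2.png",b)
```

```text
(no output)
```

View pics/m1.png

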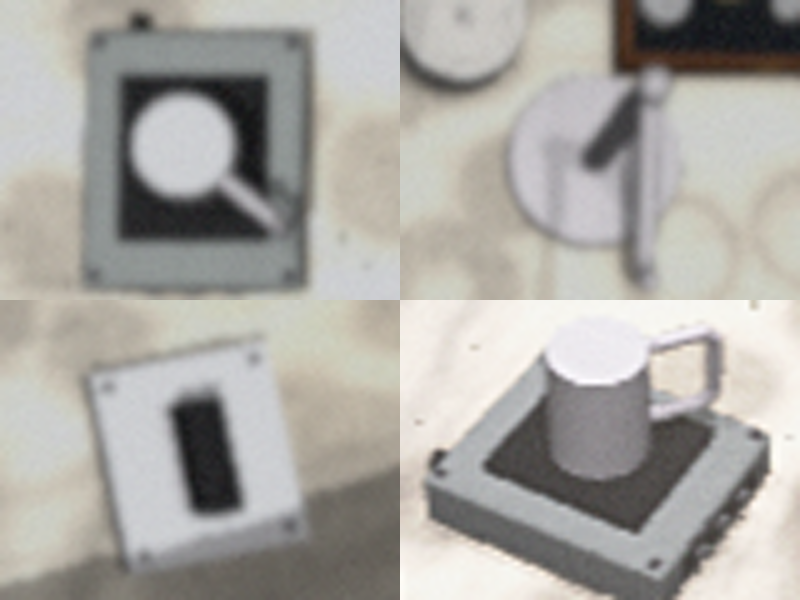

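View pics/m2.png

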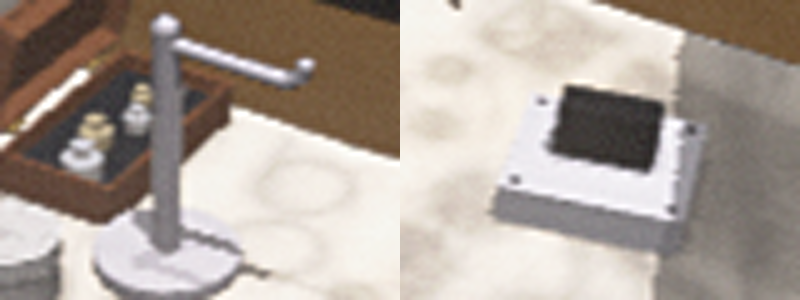

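m1: reader nearly square to the world, with its keys facing the robot (-x). The cap top is round at crop (183,146), with its handle pointing to (280,230). Cover grip runs from (195,400) to (219,513), and its screw holes are visible. Hook: post top at (655,80) and tip at (645,280). m2: in the side view, post top at crop (165,20) and tip at (306,66).

```bash
cat > h.py <<'E'
import cv2,numpy as np,pickle
def ray(c,u,v):
    T=np.array(c["world_from_camera"]); d=T[:3,:3]@np.linalg.solve(c["K"],[u,v,1]); return T[:3,3],d/np.linalg.norm(d)
def plane(c,u,v,z):
    o,d=ray(c,u,v); return o+d*(z-o[2])/d[2]
def tri(a,pa,b,pb):
    o1,d1=ray(a,*pa);o2,d2=ray(b,*pb)
    s=np.linalg.lstsq(np.c_[d1,-d2],o2-o1,rcond=None)[0]
    p,q=o1+s[0]*d1,o2+s[1]*d2; return (p+q)/2,np.linalg.norm(p-q)
E
python3 - <<'E'
from h import *
np.set_printoptions(precision=4,suppress=True)
d=pickle.load(open("cam0.pkl","rb"));t,s=d["top"],d["side"]
def cv(x,y,u,v,ox=0,oy=0): return (u-40+(x-ox+.5)/5-.5, v-30+(y-oy+.5)/5-.5)
R=lambda x,y:cv(x,y,236,204); H=lambda x,y:cv(x,y,350,150,400); C=lambda x,y:cv(x,y,352,254,0,300); S=lambda x,y:cv(x,y,264,256,400,300)
HS=lambda x,y:cv(x,y,280,166); CS=lambda x,y:cv(x,y,356,208,400)
def rect(name,mask,z,roi):
    m=np.zeros(mask.shape,np.uint8);x0,y0,x1,y1=roi;m[y0:y1,x0:x1]=mask[y0:y1,x0:x1]
    c=max(cv2.findContours(m,0,1)[0],key=cv2.contourArea)
    P=np.array([plane(t,u,v,z)[:2] for u,v in c[:,0]],np.float32)
    r=cv2.minAreaRect(P*1000);print(name,r)
f=t["frame"].astype(int);g=f.sum(2)/3
rect("seat",(g<70),.036,(214,182,258,228))
sat=f[...,0]-f[...,2]
rect("reader",((g<175)&(sat>-8)|(g<90)).astype(np.uint8),.030,(205,170,268,240))
rect("grip",(g<80),.060,(335,235,372,275))
for n,F,z,p in [("reader corners",R,.03,[(92,30),(312,32),(304,290),(85,285)]),("reader screws",R,.03,[(98,41),(293,42),(291,275),(94,274)]),("seat c",R,.036,[(120,75),(268,77),(269,241),(118,240)]),("cover screws",C,.024,[(108,386),(254,357),(290,525),(143,556)]),("cover corners",C,.024,[(90,375),(265,338),(308,535),(125,570)]),("cap top",R,.096,[(183,146)]),("handle",R,.09,[(222,183),(282,230)]),("post,foot",H,.166,[(655,80)]),("tip",H,.165,[(645,280)]),("foot",H,.008,[(593,158)])]:
    P=np.array([plane(t,*F(*q),z) for q in p]);print(n,P[:,:2].tolist() if len(P)<3 else "",P.mean(0)[:2])
    if len(P)==4:
        e=P[[1,2,3,0]]-P;print("  sides",np.linalg.norm(e,axis=1),"ang",np.degrees(np.arctan2(e[:,1],e[:,0]))+[0,0,0,0])
    if len(P)==2: e=P[1]-P[0];print("  ang",np.degrees(np.arctan2(e[1],e[0])),np.linalg.norm(e))
print("post",tri(t,H(655,80),s,HS(165,20)));print("tip",tri(t,H(645,280),s,HS(306,66)))
print("captop",tri(t,R(183,146),s,S(597,350)),"handle end",tri(t,R(282,230),s,S(715,340)))
P=[plane(s,*CS(*q),.024) for q in [(541,101),(690,130),(672,209),(515,180)]];print("cover side",np.mean(P,0))
P=[plane(s,*S(*q),.030) for q in [(440,472),(757,436),(655,563)]];print("reader side screws",(P[1]+(P[0]+P[2]-P[1]))/2,P)
E
```

```text
seat ((531.5474243164062, 66.42572021484375), (37.080223083496094, 69.28730010986328), 1.2257113456726074)
reader ((554.864990234375, 65.05034637451172), (137.27598571777344, 114.42086791992188), 1.2217787504196167)
grip ((437.1711120605469, -222.0627899169922), (52.995548248291016, 22.384248733520508), 12.764678955078125)
reader corners  [0.5525 0.0643]
  sides [0.1099 0.1288 0.1082 0.1273] ang [-89.2857 179.6194  89.9154   0.3834]
reader screws  [0.553  0.0665]
  sides [0.0973 0.1163 0.0973 0.1163] ang [ -89.0569 -179.0614   90.9323    0.9503]
seat c  [0.5521 0.0661]
  sides [0.0734 0.0814 0.0743 0.0819] ang [ -89.5435 -178.1642   90.8456    1.1792]
cover screws  [ 0.4365 -0.2255]
  sides [0.0741 0.0842 0.0743 0.0849] ang [ -77.6158 -167.7873  102.9504   12.1201]
cover corners  [ 0.4373 -0.2247]
  sides [0.0891 0.0988 0.092  0.097 ] ang [ -76.9097 -167.6038  101.8813   10.6894]
cap top [[0.5518147097587959, 0.06634808354785998]] [0.5518 0.0663]
handle [[0.5353921001462606, 0.04808278029356466], [0.5139377434787257, 0.01941162003221787]] [0.5247 0.0337]
  ang -126.80715979386311 0.03580956367717472
post,foot [[0.6999060570864674, -0.21872951010557232]] [ 0.6999 -0.2187]
tip [[0.6106153095910813, -0.21465512534253778]] [ 0.6106 -0.2147]
foot [[0.7002697333673316, -0.21957523133556497]] [ 0.7003 -0.2196]
post (array([ 0.6984, -0.2191,  0.1669]), np.float64(0.002703780862259775))
tip (array([ 0.6086, -0.215 ,  0.1668]), np.float64(0.003660976376614323))
captop (array([0.5513, 0.066 , 0.0974]), np.float64(0.0008702346333531005)) handle end (array([0.5146, 0.0198, 0.0848]), np.float64(0.0007226205301326144))
cover side [ 0.4357 -0.2295  0.024 ]
reader side screws [0.5516 0.1121 0.03  ] [array([0.61  , 0.1128, 0.03  ]), array([0.4933, 0.0156, 0.03  ]), array([0.4931, 0.1113, 0.03  ])]
```

```bash
cat >> h.py <<'E'
from scipy.spatial.transform import Rotation as Ro
def M(p,R): T=np.eye(4);T[:3,:3]=R.as_matrix() if isinstance(R,Ro) else R;T[:3,3]=p;return T
def eul(*a): return Ro.from_euler('xyz',a,degrees=True)
def pe(T): return T[:3,3].tolist(), Ro.from_matrix(T[:3,:3]).as_euler('xyz',degrees=True).tolist()
CAP=np.array([.5516,.0662,.066]); CAPYAW=141.4; SY=-2.5
POST=np.array([.699,-.219,0])
def hookcap(out,yc,zc,tilt):
    """cap pose (4x4) with hook bar axis (at 'out' from post) at cap-frame (0,yc,zc); handle tilted up by tilt deg"""
    R=Ro.from_euler('z',SY,degrees=True)*Ro.from_euler('x',-tilt,degrees=True)*Ro.from_euler('z',180,degrees=True)
    b=POST+Ro.from_euler('z',SY,degrees=True).apply([-out,0,0])+[0,0,.150]
    return M(b-R.apply([0,yc,zc]),R)
def G0(yaw,dz=.016): # tcp pose at cap grasp: grasp point at cap_mid+dz; TCP is 2 mm ahead of it
    return M(CAP+[0,0,dz-.002],eul(180,0,yaw))
E
python3 - <<'E'
from h import *
from rig import manip
np.set_printoptions(precision=3,suppress=True)
C=M(CAP,Ro.from_euler('z',CAPYAW,degrees=True))
for yaw in(CAPYAW+90-360,CAPYAW-90):
    print("yaw",yaw,manip.inverse_kinematics(*pe(G0(yaw)))); Gi=np.linalg.inv(C)@G0(yaw)
    for tilt in(0,30,45,50):
      for o in(.125,.052):
        T=hookcap(o,.0342,-.0027,tilt)@Gi
        print(tilt,o,np.array(pe(T)[0]),np.array(pe(T)[1]),manip.inverse_kinematics(*pe(T)))
for y in(12.5+90,12.5-90,1+90,1-90): # cover grasps/placing
    p=([.4365,-.2255,.042] if abs(y)!=91 and abs(y)!=89 else [.5525,.066,.09]); print(y,manip.inverse_kinematics(p,[180,0,y]),manip.inverse_kinematics(p,[180,0,y-90]))
E
```

```text
yaw -128.6 [  -4.682   35.23    98.339   -0.      46.431 -146.082]
0 0.125 [ 0.576 -0.179  0.167] [-180.     0.   -92.5] [-27.918  31.174  87.635   0.     61.192 154.582]
0 0.052 [ 0.649 -0.183  0.167] [-180.     0.   -92.5] [-25.205  36.424  76.702   0.     66.875 157.295]
30 0.125 [ 0.576 -0.176  0.147] [180.  -30.  -92.5] None
30 0.052 [ 0.649 -0.179  0.147] [180.  -30.  -92.5] None
45 0.125 [ 0.576 -0.178  0.138] [-180.   -45.   -92.5] [  -6.027   40.307   94.614  -56.341   57.987 -146.459]
45 0.052 [ 0.649 -0.181  0.138] [-180.   -45.   -92.5] [  -5.632   44.299   83.403  -52.804   62.419 -153.039]
50 0.125 [ 0.576 -0.179  0.135] [180.  -50.  -92.5] [  -4.271   42.631   94.714  -61.361   60.74  -140.924]
50 0.052 [ 0.649 -0.182  0.135] [180.  -50.  -92.5] [  -4.073   46.356   83.497  -57.92    64.656 -148.117]
yaw 51.400000000000006 [-4.682 35.23  98.339 -0.    46.431 33.918]
0 0.125 [ 0.576 -0.179  0.167] [180.    0.   87.5] [-27.918  31.174  87.635   0.     61.192 -25.418]
0 0.052 [ 0.649 -0.183  0.167] [180.    0.   87.5] [-25.205  36.424  76.702   0.     66.875 -22.705]
30 0
[... 281 characters left out ...]
56.341  57.987  33.541]
45 0.052 [ 0.649 -0.181  0.138] [-180.    45.    87.5] [ -5.632  44.299  83.403 -52.804  62.419  26.961]
50 0.125 [ 0.576 -0.179  0.135] [180.   50.   87.5] [ -4.271  42.631  94.714 -61.361  60.74   39.076]
50 0.052 [ 0.649 -0.182  0.135] [180.   50.   87.5] [ -4.073  46.356  83.497 -57.92   64.656  31.883]
102.5 [-40.379  36.039 108.745   0.     35.217 -52.879] [-40.379  36.039 108.745  -0.     35.217  37.121]
-77.5 [-40.379  36.039 108.745  -0.     35.217 127.121] [ -40.379   36.039  108.745   -0.      35.217 -142.879]
91 [-4.695 34.361 97.865 -0.    47.775 -5.695] [-4.695 34.361 97.865 -0.    47.775 84.305]
-89 None [ -4.695  34.361  97.865   0.     47.775 -95.695]
```

Run:
```python
from h import *
from rig import manip
g=G0(CAPYAW-90); p,e=pe(g)
manip.move_pose([p[0],p[1],.19],e); manip.line_to(p,.2)
manip.grasp(25); o=manip.observe(); print(o["gripper_width"],o["tool_pos"],o["contact_force"],o["grasp_force"])
manip.line_to([p[0],p[1],.25],.25); print(manip.observe()["gripper_width"])
Gi=np.linalg.inv(M(CAP,Ro.from_euler('z',CAPYAW,degrees=True)))@g
T=hookcap(.14,.0342,-.0027,45)@Gi; q,e2=pe(T); 
manip.move_pose([q[0],q[1],q[2]+.0],e2)
d={n:manip.read_camera(n) for n in("top","side")};pickle.dump(d,open("cam1.pkl","wb"))
f=lambda n,u,v,w,h:cv2.resize(d[n]["frame"][v-h//2:v+h//2,u-w//2:u+w//2],(400,300),interpolation=2)
cv2.imwrite("pics/m3.png",np.vstack([np.hstack([f("top",236,204,80,60),f("top",350,170,120,90)]),np.hstack([f("side",264,256,80,60),f("side",310,180,160,120)])]))
o=manip.observe();print(o["t"],o["tool_pos"],o["gripper_width"],q)
```

```text
0.0007298652552500612 [0.55251678 0.06590703 0.08039831] [ 0.81188973 -2.46833215  4.970046  ] 2.4716802801412996
0.000558174519047801
7.025 [ 0.56096051 -0.17670604  0.13807255] 0.0006888684052687305 [0.5607031864165389, -0.17693580676321674, 0.13762563132923541]
```

View pics/m3.png

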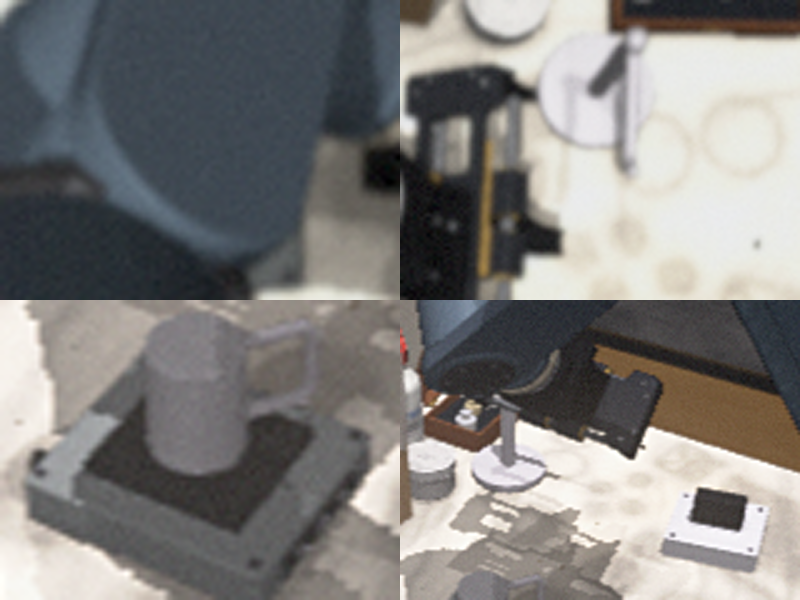

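m3: the cap wasn't gripped. It still stands on the reader in the side crop (about (197,340)), and the fingers closed on nothing. I'll clear the arm and remeasure the cap against the first pictures.

Run:
```python
from h import *
from rig import manip
np.set_printoptions(precision=4,suppress=True)
p=manip.observe()["tool_pos"]
manip.line_to([p[0]-.03,p[1],.25],.25); manip.release()
manip.move_pose([.40,-.32,.30],[180,0,51.4])
d={n:manip.read_camera(n) for n in("top","side")};pickle.dump(d,open("cam2.pkl","wb"))
f=lambda n,u,v,w,h:cv2.resize(d[n]["frame"][v-h//2:v+h//2,u-w//2:u+w//2],(400,300),interpolation=2)
d0=pickle.load(open("cam0.pkl","rb"))
for D in(d0,d):
    g=D["top"]["frame"].mean(2); m=np.zeros(g.shape,np.uint8); m[186:222,220:252]=(g[186:222,220:252]>150)
    c=max(cv2.findContours(m,0,1)[0],key=cv2.contourArea); print(cv2.minEnclosingCircle(c),cv2.contourArea(c))
print(np.abs(d["side"]["frame"][220:290,220:310].astype(int)-d0["side"]["frame"][220:290,220:310]).mean())
cv2.imwrite("pics/m4.png",np.hstack([f("top",236,204,80,60),f("side",264,256,80,60)]))
o=manip.observe();print(o["t"],o["contact_force"],o["gripper_width"])
```

```text
((237.0, 207.0), 16.40131950378418) 300.0
((238.0, 206.5), 16.710874557495117) 310.0
3.986084656084656
10.15 [-0.144   0.0608 -0.3377] 0.0868684609325807
```

View pics/m4.png

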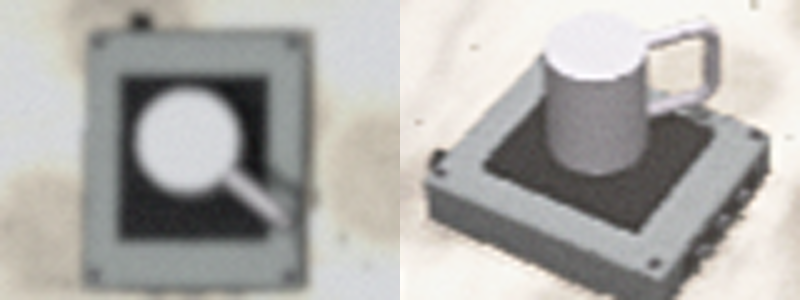

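m4: the cap still stands upright over the pin, shifted about 3 mm along the closing axis (top circle now at crop (188,140)). I'll retry with a lower grip and a gentler squeeze, then look before lifting.

```bash
sed -i 's/^CAP=.*/CAP=np.array([.5544,.0641,.066]); CAPYAW=141.4; SY=-2.5/' h.py
python3 - <<'E'
from h import *
from rig import manip
np.set_printoptions(precision=4,suppress=True)
g=G0(CAPYAW-90,.004); p,e=pe(g)
manip.move_pose([p[0],p[1],.19],e); manip.line_to(p,.2)
o=manip.observe(); print(o["t"],o["tool_pos"],o["contact_force"],o["gripper_width"])
D=[manip.read_camera("side")]
manip.grasp(8); o=manip.observe(); print(o["t"],o["gripper_width"],o["tool_pos"],o["contact_force"],o["grasp_force"])
D.append(manip.read_camera("side"))
f=lambda c,u,v,w,h:cv2.resize(c["frame"][v-h//2:v+h//2,u-w//2:u+w//2],(400,300),interpolation=2)
cv2.imwrite("pics/m5.png",np.hstack([f(c,264,240,120,90) for c in D]))
E
```

```text
12.4833 [0.5554 0.0635 0.0687] [ 0.0632 -0.7422  0.9536] 0.08719996348332353
13.2833 0.04717341616956606 [0.5543 0.0642 0.068 ] [-0.2113  1.1513  1.0502] 8.000020980834961
```

View pics/m5.png

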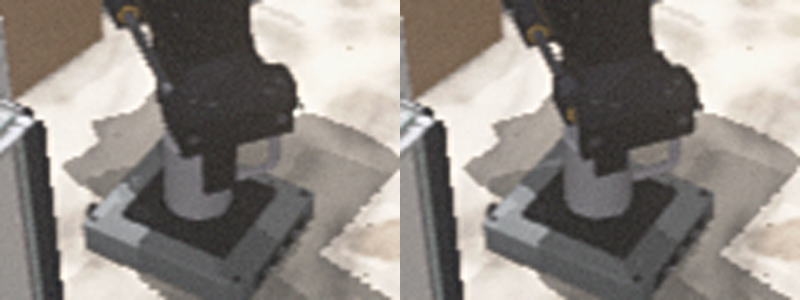

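m5: the fingers now straddle the cap correctly and hold it (47.2 mm wide, 8 N). Lifting it and moving to the pre-insert pose.

Run:
```python
from h import *
from rig import manip
np.set_printoptions(precision=4,suppress=True)
manip.grasp(14); o=manip.observe(); print(o["gripper_width"],o["grasp_force"])
p=o["tool_pos"]; manip.line_to([p[0],p[1],.23],.3); print(manip.observe()["gripper_width"])
g=G0(CAPYAW-90,.004); Gi=np.linalg.inv(M(CAP,Ro.from_euler('z',CAPYAW,degrees=True)))@g
q,e2=pe(hookcap(.14,.0342,-.0027,38)@Gi)
manip.move_pose([q[0],q[1],.23],e2); manip.line_to(q,.15)
d={n:manip.read_camera(n) for n in("top","side")};pickle.dump(d,open("cam3.pkl","wb"))
f=lambda n,u,v,w,h:cv2.resize(d[n]["frame"][v-h//2:v+h//2,u-w//2:u+w//2],(400,300),interpolation=2)
cv2.imwrite("pics/m6.png",np.vstack([np.hstack([f("top",236,204,80,60),f("top",350,180,80,60)]),np.hstack([f("side",264,256,80,60),f("side",310,166,80,60)])]))
o=manip.observe();print(o["t"],o["tool_pos"],o["gripper_width"],q)
```

```text
0.04709041415915594 14.000208377838135
0.047207738954161894
16.0417 [ 0.5614 -0.1832  0.134 ] 0.047363093289693764 [0.5604350075113064, -0.18307811353370274, 0.13264802808581408]
```

View pics/m6.png

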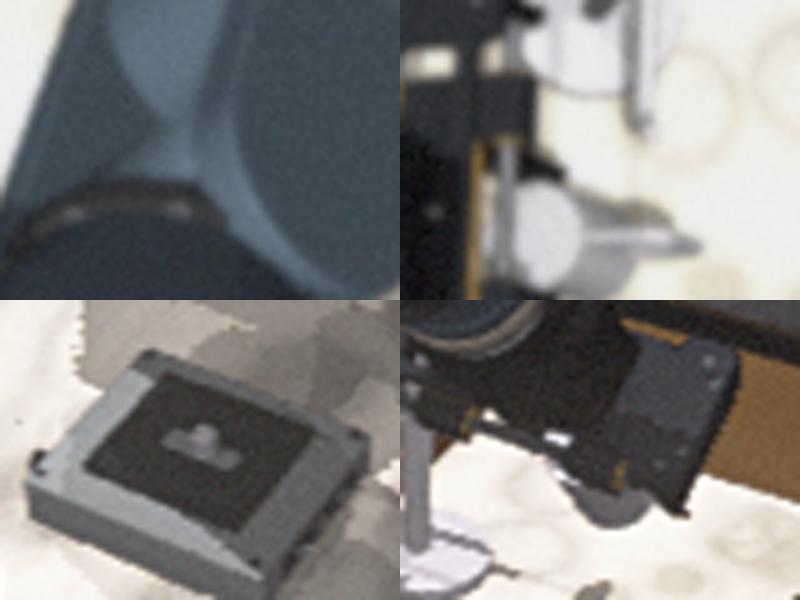

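m6: the cap is held tilted, with its handle spanning top-crop columns 585–700 around the hook tip column at 645, so the tip lines up with the opening. The bare pin is visible in the side crop at (204,432). Inserting now.

Run:
```python
from h import *
from rig import manip
np.set_printoptions(precision=4,suppress=True)
g=G0(CAPYAW-90,.004); Gi=np.linalg.inv(M(CAP,Ro.from_euler('z',CAPYAW,degrees=True)))@g
P=lambda o,y,z:pe(hookcap(o,y,z,38)@Gi)[0]
for a in((.115,.0342,-.0027),(.085,.0342,-.0027),(.056,.0342,-.0027),(.056,.0475,.0135)):
    manip.line_to(P(*a),.12); o=manip.observe(); print(o["t"],o["tool_pos"]-P(*a),o["contact_force"],o["gripper_width"])
    if np.linalg.norm(o["contact_force"])>8: break
d={n:manip.read_camera(n) for n in("top","side")};pickle.dump(d,open("cam4.pkl","wb"))
f=lambda n,u,v,w,h:cv2.resize(d[n]["frame"][v-h//2:v+h//2,u-w//2:u+w//2],(400,300),interpolation=2)
cv2.imwrite("pics/m7.png",np.hstack([f("top",350,165,80,60),f("side",295,166,80,60)]))
s=pickle.load(open("cam3.pkl","rb"))["side"]; S=lambda x,y:(264-40+(x+.5)/5-.5,256-30+(y+.5)/5-.5)
print("pin tip",plane(s,*S(204,430-300),.048),"slot ends",plane(s,*S(162,140),.036),plane(s,*S(240,162),.036))
```

```text
16.4 [ 0.0003 -0.0001  0.0007] [-0.6989 -0.1843 -0.5227] 0.04728735743173445
16.8 [-0.0011  0.0001 -0.0002] [-0.5896  0.3235 -1.5304] 0.04697978672815377
17.1917 [-0.0012  0.0001 -0.0004] [-0.5836  0.0057 -0.9524] 0.0471187660604592
17.5167 [-0.0015  0.0001 -0.0011] [-0.8369 -0.5749 -1.0918] 0.04683244946697238
pin tip [0.5484 0.0653 0.048 ] slot ends [0.5688 0.0707 0.036 ] [0.5293 0.0646 0.036 ]
```

View pics/m7.png

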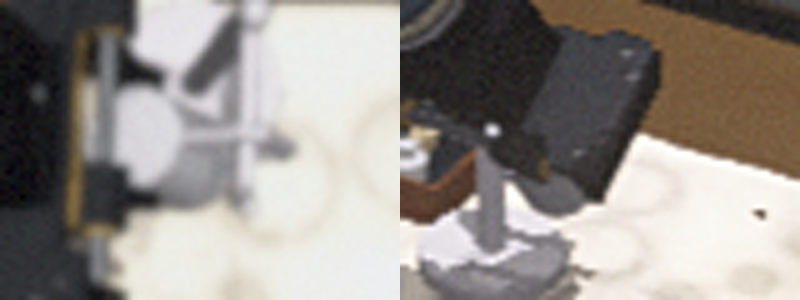

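m7: the cap handle reaches past the hook bar at top-crop column 250, with its bar crossing over it near (250,133). There's no contact force yet, so I'll lower to touch, release and back off along the tool axis.

Run:
```python
from h import *
from rig import manip
np.set_printoptions(precision=4,suppress=True)
o=manip.observe();p=o["tool_pos"].copy();f0=o["contact_force"].copy()
for k in range(6):
    p[2]-=.0015; manip.line_to(p,.03); o=manip.observe(); print(o["contact_force"],o["tool_pos"])
    if o["contact_force"][2]-f0[2]>1.2: break
manip.release(); manip.pause(.3)
o=manip.observe(); R=eul(*o["orientation"]).as_matrix(); p=o["tool_pos"]
manip.line_to(p-R[:,2]*.11,.2)
p=manip.observe()["tool_pos"]; 
manip.move_pose([.45,-.12,.26],[180,0,87.5])
d={n:manip.read_camera(n) for n in("top","side")};pickle.dump(d,open("cam5.pkl","wb"))
f=lambda n,u,v,w,h:cv2.resize(d[n]["frame"][v-h//2:v+h//2,u-w//2:u+w//2],(400,300),interpolation=2)
cv2.imwrite("pics/m8.png",np.vstack([np.hstack([f("top",350,165,80,60),f("side",285,166,80,60)]),np.hstack([f("top",236,204,80,60),f("side",264,256,80,60)])]))
print(manip.observe()["t"])
```

```text
[ 0.4827 -0.9055 -0.178 ] [ 0.644  -0.1862  0.1104]
20.7583
```

View pics/m8.png

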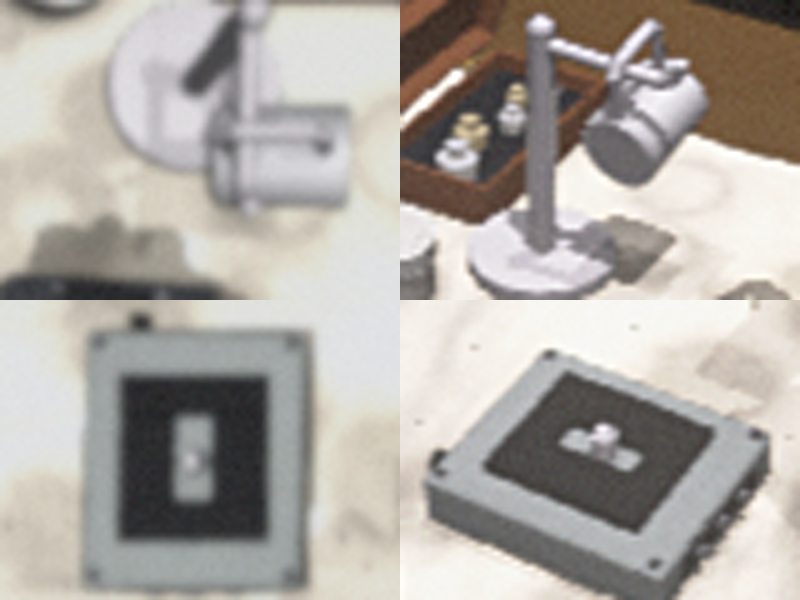

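m8: the cap hangs free on the hook bar. The pin is visible in the top crop at (192,461), with the slot spanning rows 415–503. In the side crop the pin tip is at (603,428). Next: compute the pin position and pick up the cover.

Run:
```python
from h import *
from rig import manip
np.set_printoptions(precision=4,suppress=True)
d=pickle.load(open("cam5.pkl","rb"));t,s=d["top"],d["side"]
R=lambda x,y:(236-40+(x+.5)/5-.5,204-30+(y+.5)/5-.5); S=lambda x,y:(264-40+(x+.5)/5-.5,256-30+(y+.5)/5-.5)
print("pin top",plane(t,*R(193,160),.048),"side",plane(s,*S(203,128),.048),"tri",tri(t,R(193,160),s,S(203,128)))
print("slot ends",plane(t,*R(194,115),.036),plane(t,*R(192,203),.036))
sl=[plane(t,*R(x,y),.036) for x,y in [(120,76),(268,76),(268,540-300),(119,241)]];print("seat",np.mean(sl,0),[np.degrees(np.arctan2(*(a-b)[[1,0]])) for a,b in((sl[0],sl[3]),(sl[1],sl[2]))])
m=(t["frame"].mean(2)<80).astype(np.uint8);x=np.zeros_like(m);x[182:228,214:258]=m[182:228,214:258]
c=max(cv2.findContours(x,0,1)[0],key=cv2.contourArea);print(cv2.minAreaRect(np.array([plane(t,u,v,.036)[:2]*1000 for u,v in c[:,0]],np.float32)))
# cover
y=12.3; p=[.4370,-.2255]
manip.release(); manip.move_pose([*p,.12],[180,0,y]); manip.line_to([*p,.046],.15)
o=manip.observe();print(o["tool_pos"],o["contact_force"])
manip.grasp(12); manip.grasp(40); o=manip.observe(); print(o["t"],o["tool_pos"],o["gripper_width"],o["grasp_force"],o["orientation"],o["contact_force"],o["torque"])
```

```text
pin top [0.5499 0.0655 0.048 ] side [0.5496 0.0644 0.048 ] tri (array([0.5495, 0.0652, 0.0487]), np.float64(0.0007803404383150863))
slot ends [0.5735 0.0666 0.036 ] [0.5298 0.0663 0.036 ]
seat [0.5521 0.0661 0.036 ] [np.float64(1.5233277385900836), np.float64(1.4893935482550809)]
((551.4556884765625, 66.90956115722656), (76.9207992553711, 69.38887023925781), 1.2369911670684814)
[ 0.4376 -0.2256  0.0466] [-0.3285  0.2164  0.852 ]
24.3917 [ 0.437  -0.2255  0.046 ] 0.0005597656461304828 0.0 [-179.9992    0.0003   12.2994] [-0.8466 -1.1522 -0.4905] [ 0.0095 -0.0599  0.0294]
```

The fingers closed on nothing again. I'll back off and measure numerically where the cover is.

Run:
```python
from h import *
from rig import manip
np.set_printoptions(precision=4,suppress=True)
o=manip.observe();print(o["gripper_width"],o["grasp_force"])
manip.release(); manip.line_to([.437,-.2255,.13],.3); manip.move_pose([.45,-.02,.25],[180,0,12.3])
d={n:manip.read_camera(n) for n in("top","side")};pickle.dump(d,open("cam6.pkl","wb"))
d0=pickle.load(open("cam0.pkl","rb"))
for D in(d0,d):
  for n,roi in(("top",(325,225,385,290)),("side",(335,190,375,225))):
    c=D[n];x0,y0,x1,y1=roi;m=np.zeros((420,560),np.uint8);m[y0:y1,x0:x1]=c["frame"][y0:y1,x0:x1].mean(2)<75
    k=max(cv2.findContours(m,0,1)[0],key=cv2.contourArea); print(n,cv2.minAreaRect(k),cv2.contourArea(k),(k[:,0].min(0),k[:,0].max(0)))
    if n=="top": print(cv2.minAreaRect(np.array([plane(c,u,v,.06)[:2]*1000 for u,v in k[:,0]],np.float32)))
print(manip.observe()["t"])
```

```text
0.0005597656461304828 0.0
top ((352.6346130371094, 254.67308044433594), (21.96500587463379, 9.217458724975586), 78.69007110595703) 171.5 (array([347, 244], dtype=int32), array([359, 265], dtype=int32))
((437.1759033203125, -221.88182067871094), (51.9072151184082, 22.136051177978516), 11.530827522277832)
side ((357.1922912597656, 203.03846740722656), (19.61161231994629, 13.335897445678711), 11.309932708740234) 228.5 (array([347, 196], dtype=int32), array([367, 211], dtype=int32))
top ((352.67645263671875, 254.79409790039062), (21.801511764526367, 9.00261402130127), 77.47119140625) 167.0 (array([347, 244], dtype=int32), array([359, 265], dtype=int32))
((436.909423828125, -221.9983367919922), (51.55828094482422, 21.58414649963379), 12.767431259155273)
side ((357.1811218261719, 203.03396606445312), (19.65744400024414, 13.145915985107422), 10.619654655456543) 227.5 (array([347, 196], dtype=int32), array([367, 211], dtype=int32))
27.3833
```

The cover hasn't moved, so the fingertips closed above the bar. I'll check in the last side picture where the tips really are relative to the TCP by sampling grey levels along each projected finger line.

Run:
```python
from h import *
from rig import manip
d=pickle.load(open("cam6.pkl","rb"));o=manip.observe();print(o["tool_pos"],o["gripper_width"])
T=M(o["tool_pos"],eul(*o["orientation"]))
for n in("side","top"):
  c=d[n];W=np.linalg.inv(c["world_from_camera"])
  def pr(p): q=c["K"]@(W@np.r_[p,1])[:3]; return q[:2]/q[2]
  for y in(-.051,.051):
    print(n,y,[(z,int(c["frame"][tuple(np.round(pr((T@[0,y,z/1000,1])[:3])).astype(int)[::-1])].mean())) for z in range(-60,40,5)], pr((T@[0,y,.017,1])[:3]))
c=d["side"];W=np.linalg.inv(c["world_from_camera"]);q=c["K"]@(W@np.r_[o["tool_pos"],1])[:3];u,v=np.round(q[:2]/q[2]).astype(int);print(u,v)
for r in range(v-36,v+24,2): print(r,''.join(' .:-=+*#%@'[9-int(x)*10//256] for x in c["frame"][r,u-45:u+45].mean(1)))
```

```text
[ 0.44974504 -0.02108222  0.24878128] 0.08731178439571084
side -0.051 [(-60, 43), (-55, 49), (-50, 46), (-45, 51), (-40, 49), (-35, 57), (-30, 53), (-25, 53), (-20, 128), (-15, 249), (-10, 244), (-5, 243), (0, 241), (5, 238), (10, 236), (15, 236), (20, 238), (25, 237), (30, 234), (35, 228)] [317.64982813 194.48231542]
side 0.051 [(-60, 66), (-55, 102), (-50, 61), (-45, 43), (-40, 41), (-35, 43), (-30, 25), (-25, 39), (-20, 53), (-15, 49), (-10, 40), (-5, 42), (0, 94), (5, 92), (10, 94), (15, 89), (20, 172), (25, 246), (30, 242), (35, 244)] [328.98543436 168.89331758]
top -0.051 [(-60, 99), (-55, 99), (-50, 99), (-45, 103), (-40, 103), (-35, 102), (-30, 102), (-25, 102), (-20, 102), (-15, 101), (-10, 101), (-5, 101), (0, 101), (5, 101), (10, 101), (15, 101), (20, 101), (25, 101), (30, 101), (35, 101)] [243.57751029 252.31332949]
top 0.051 [(-60, 98), (-55, 98), (-50, 98), (-45, 94), (-40, 94), (-35, 94), (-30, 94), (-25, 94), (-20, 94), (-15, 97), (-10, 97), (-5, 97), (0, 97), (5, 97), (10, 99), (15, 99), (20, 98), (25, 98), (30, 98), (35, 98)] [293.57254963 242.56422855]
324 175
139 
[... 2145 characters left out ...]
........................ .         
185 ======+++=-----==-.     ...                         ..::..........:.:..............       
187 =-==+++++==--======. .......                         ..............................       
189 ==++++++**++===-..............             ........     .....................     ........
191 .-=++++*++++*+=::...........              ...............    .............      ....::::..
193 :-=++*++++++-::::::.. ...............    ........... ..          ....          .......::::
195 +======++=:........   ..  ...:........         ...                   :***+=:. .........:::
197 ................           ..........                           .:  .=############***=-:::
```

The side picture shows the near fingertip ending about 18–20 mm *behind* the TCP, not 17 mm ahead (rows to 180, predicted 194). This fits both misses and the successful low grip. I'll grasp the cover lower, guarding on force.

Run:
```python
from h import *
from rig import manip
np.set_printoptions(precision=4,suppress=True)
p=[.4372,-.2248]
manip.move_pose([*p,.08],[180,0,12.4]); f0=manip.observe()["contact_force"][2]
for z in(.04,.030,.024,.018,.013):
    manip.line_to([*p,z],.08); f=manip.observe()["contact_force"][2]-f0; print(z,round(f,2))
    if f>4: manip.line_to([*p,z+.003],.05); break
manip.grasp(12); o=manip.observe(); print(o["gripper_width"],o["grasp_force"],o["tool_pos"])
if o["gripper_width"]>.015:
    manip.grasp(40); manip.pause(.2); o=manip.observe(); print(o["t"],o["gripper_width"],o["grasp_force"],o["tool_pos"],o["orientation"],o["contact_force"])
```

```text
0.04 0.4
0.03 -0.95
0.024 -0.02
0.018 -0.37
0.013 -0.15
0.02199105748658101 11.999980862019584 [ 0.4372 -0.2248  0.013 ]
31.5833 0.021763932896910188 39.99996875412762 [ 0.4372 -0.2248  0.013 ] [179.997   -0.0008  12.4018] [-0.2086 -0.6333  0.1162]
```

Run:
```python
from h import *
from rig import manip
np.set_printoptions(precision=4,suppress=True)
h=.013; PX,PY=.5497,.0655; x=PX-.014
manip.line_to([.4372,-.2248,h+.085],.2); o=manip.observe(); print(o["gripper_width"],o["contact_force"])
manip.move_pose([x,PY,h+.075],[180,0,1.2]); manip.line_to([x,PY,h+.053],.1); manip.pause(.2)
o=manip.observe(); f0=o["contact_force"][2]; print(o["t"],o["tool_pos"],o["contact_force"])
z=h+.053
for k in range(14):
    z-=.001; manip.line_to([x,PY,z],.02); o=manip.observe(); f=o["contact_force"][2]-f0; print(round(z-h,4),round(o["tool_pos"][2]-h,4),round(f,2))
    if f>2.0: break
print(o["t"],o["contact_force"],o["torque"],o["tool_pos"])
```

```text
0.021756690225721943 [ 0.6384  0.2609 -3.3529]
33.9 [0.5362 0.0652 0.0665] [-0.5823 -1.0427 -2.7494]
0.052 0.0522 1.13
0.051 0.0509 1.15
0.05 0.0499 0.05
0.049 0.0489 0.32
0.048 0.048 0.67
0.047 0.0478 7.61
35.4 [-1.2498  0.9518  4.8575] [0.0022 0.2477 0.0318] [0.5358 0.0655 0.0608]
```

Run:
```python
from h import *
from rig import manip
np.set_printoptions(precision=4,suppress=True)
h=.013; PX,PY=.5497,.0655; x=PX-.014; f0=-2.7; z=h+.0472; free=None
manip.line_to([x,PY,z],.02)
for k in range(22):
    x+=.001; manip.line_to([x,PY,z],.02); o=manip.observe(); F=o["contact_force"]; print(round((x-PX)*1e3,1),np.round(F-[0,0,f0],2),round(o["tool_pos"][2]-h,4))
    if F[2]-f0<1.0: free=x;break
if free:
    x=free+.0042; manip.line_to([x,PY,z],.03); o=manip.observe(); print("at",x-PX,o["contact_force"])
    for zz in(.0455,.044,.042,.040,.038,.0365):
        manip.line_to([x,PY,h+zz],.04); o=manip.observe(); print(zz,round(o["tool_pos"][2]-h,4),o["contact_force"])
        if o["contact_force"][2]-f0>7: break
print(o["t"],o["tool_pos"])
```

```text
-13.0 [-3.69  0.37 10.16] 0.0477
-12.0 [-4.73 -0.42 12.13] 0.0477
-11.0 [-5.69  0.11 13.19] 0.0477
-10.0 [-6.1  -1.38 13.53] 0.0477
-9.0 [-7.02 -1.25 14.9 ] 0.0476
-8.0 [-6.85 -0.54 14.17] 0.0476
-7.0 [-7.44  0.61 14.53] 0.0476
-6.0 [-7.12 -0.11 15.03] 0.0477
-5.0 [-6.76  0.76 14.47] 0.0476
-4.0 [-7.54  0.79 13.27] 0.0476
-3.0 [-7.16 -0.87 13.87] 0.0475
-2.0 [-6.   -0.35 11.63] 0.0473
-1.0 [ 0.01  0.58 -0.5 ] 0.0468
at 0.0031999999999999806 [-0.149   0.0282 -2.41  ]
0.0455 0.0452 [-0.3445  0.9493 -3.5833]
0.044 0.0439 [ 0.0951 -0.7316 -2.8086]
0.042 0.0419 [ 0.7878 -0.6249 -3.7552]
0.04 0.0399 [-0.6374 -0.2874 -3.2407]
0.038 0.0378 [-0.134  -0.3395 -3.1662]
0.0365 0.0364 [-0.211   0.0327 -3.5547]
40.6917 [0.5528 0.0655 0.0494]
```

It dropped over the pin with no side load. Pressing home.

Run:
```python
from h import *
from rig import manip
np.set_printoptions(precision=4,suppress=True)
h=.013; x,y=.5529,.0655; f0=-2.7
for zz in(.0355,.0345,.0335,.0325,.0315,.0305,.030,.0295,.029,.0285,.028,.0275,.027):
    manip.line_to([x,y,h+zz],.03); manip.pause(.1); o=manip.observe(); F=o["contact_force"]; print(zz,round(o["tool_pos"][2]-h,4),F-[0,0,f0],o["gripper_width"])
    if F[2]-f0>22: break
manip.pause(.5); o=manip.observe(); print(o["t"],o["tool_pos"],o["orientation"],o["contact_force"],o["torque"],o["grasp_force"])
c=manip.read_camera("side"); t=manip.read_camera("top"); pickle.dump({"side":c,"top":t},open("cam7.pkl","wb"))
f=t["frame"]; 
for r in range(140,200,2): print(r,''.join(' .:-=+*#%@'[9-int(v)*10//256] for v in f[r,320:400].mean(1)))
```

```text
0.0355 0.0359 [-1.6819 -0.1552  5.4162] 0.021358080451026468
0.0345 0.0347 [-1.3022  0.2139  6.781 ] 0.021619836843823695
0.0335 0.0335 [-2.9461  0.4918  7.0349] 0.021963608396132477
0.0325 0.0325 [-2.3666  1.0321  7.3016] 0.02119206540630167
0.0315 0.0316 [-2.1265  0.8825  8.6998] 0.021635758984144698
0.0305 0.0306 [-1.8538 -0.7474  7.9523] 0.021649683458931406
0.03 0.0302 [-2.8896  0.5922  8.5494] 0.021742488522977794
0.0295 0.03 [-2.5465  1.2028 11.2185] 0.021920203103385136
0.029 0.03 [-3.7056  0.6726 14.0914] 0.021964595807997454
0.0285 0.03 [-4.1326  0.2018 17.1524] 0.021783666265527725
0.028 0.03 [-5.598   0.8891 20.126 ] 0.021818922511445994
0.0275 0.03 [-6.1694  0.2495 24.8111] 0.021440930275972013
45.3917 [0.5529 0.0655 0.0429] [179.9889  -0.0442   1.2086] [-5.9255  0.9482 22.0179] [ 0.1764  1.1112 -0.0335] 40.00034764409065
140 :::::...........................:-+*#*+==--:....................................
142 ...............................:=*##**=:::......................................
144 .............................:-=**###+-:.:.....................................
[... 1596 characters left out ...]
....................
184 ...:::::::::................................:.:.................................
186 ::::::::::::....................................................................
188 :::::::::::.....................................................................
190 .::::::::..........................:::::........................................
192 ..................................:::::::.......................................
194 .................................::::::::::.....................................
196 ..................................::::::::::....................................
198 .........................::........::::::::.................................--:.
```

```bash
python3 -c "
from rig import manip
print(manip.sign_off())"
```

```text
the job is handed in; nothing more can be done
None
```

I handed the job in at about 45 s: the dust cap hangs free on the hook, and the cover has dropped over the pin and is held pressed fully home at about 25 N. Two early grasps closed on nothing (one shifted the cap about 3 mm), because the fingertips sit further back than stated.

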